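# Open the specimen guard past its sagging bolt and hold the gate ajar

## Task

A colleague needs to reach the specimens in the guard. Wet the fingertips at the alcohol dispenser by pressing its sprung dish top right down and letting it come back up; then take the knob of the guard's sagging barrel bolt, lift it so that its thick nose clears the bent-up lip of the keeper while you draw it fully clear, without forcing it against the keeper, and swing the self-closing gate open towards you by that knob. Finish while still holding the knob, the gate steady and ajar with its free edge 5 to 10 cm out of the closed position; leave the other things on the worktop where they are.

Things in the scene. Friction and masses are not known exactly. Their poses are not given: they have to be found in the camera images.
- guard: specimen guard fixed to the worktop: aluminium frame, clear panes and roof, 130 deep (its x) x 280 wide (its y) x 156 mm high. Origin: underside, 65 mm behind the front face; the front (its -x) roughly faces the robot, yaw within +-0.2 rad. The gate fills the front between the hinge post at +y and the keeper post at -y. Petri dishes and vials stand inside
- gate_hinge (a point): point on the gate's vertical hinge line, at the height of the gate's top (156 mm); in the guard's frame at x = -65, y = +113 mm
- gate (a joint): gate angle, rad: 0 closed, grows as the free edge (-y side) swings towards the guard's -x (clockwise from above); stop at 1.2. Gate 225 mm wide (hinge line to free edge), 12 mm thick, from 16 to 156 mm above the worktop. A spring closes it: 0.22 N m closed, 0.34 N m at 0.45 rad. Free edge 5 to 10 cm out is about 0.22 to 0.46 rad
- gate_edge (a point): top of the gate's free edge, moves with the gate
- bolt_sleeve: pivoted rear sleeve of the barrel bolt on the front of the gate's top rail, with the bolt it carries. It rocks on a pin 45 mm from the hinge line, 18 mm in front of the gate's face at z = 142 mm; the bolt sags by its own weight (0.15 kg), nose end low, and can be raised by up to 0.095 rad
- bolt (a joint): how far the steel bolt is drawn along the gate towards the hinge, m: starts at 0 to 0.003 (home), stop at 0.040; friction about 1 N. Rod 10 mm thick, nose 24 mm thick, 18 mm long plus a 5 mm tip. Some 4 mm from home the sagging nose's shoulder meets the keeper's lip unless lifted; from about 0.030 the nose is clear and the gate is free
- knob (a point): centre of the bolt's upright round knob: 16 mm across, 34 high, on a 9 mm stem 18 mm long over the rod. At home it is 165 mm from the hinge line, 18 mm before the gate's face, centre about 180 mm up, above gate and roof (156 mm), nothing beside it. It must rise 5 mm or more to clear the lip; it can rise 11 mm at home, 9 mm (over its start) fully drawn. It may turn and tilt a little in the grip
- nose (a point): middle of the thick nose of the bolt, on the rod's axis
- keeper: dark steel keeper on the front of the keeper post: open-topped cradle (back plate, floor, front cheek) round the nose, its gate-side end bent up into a lip. Origin equals the guard's
- lip (a point): top of the bent lip, 1 mm under the sagging rod; 4 mm thick along the rod; the nose's underside hangs 6 mm below it
- dispenser: press-top alcohol dispenser: white bottle 66 mm across in a dark round holder 88 mm across, fixed to the worktop; stands to the right of the guard or to its left. Origin: underside
- press_top (a joint): how far the dish top is pressed down, m: 0 up, 0.010 at the stop; spring 2.7 N rising to 7.2 N
- dish (a point): centre of the floor of the round steel dish on top of the dispenser, 64 mm across with a rim 3.5 mm high (flat floor 56 mm across), 147.5 mm above the worktop when up
- screw_tin: round tin of shims with a lid, 63 mm across, 32 high, loose; a bystander
- marker: marker pen, 16 x 132 x 18, lying loose near the front edge of the worktop; a bystander
- petri_dish: closed petri dish, 61 mm across, 15 high, loose, outside the guard; a bystander
- tape_roll: roll of tape, 105 mm across, 25 high, lying flat; a bystander
- tweezers: steel tweezers, 12 x 120 x 9, lying near the front edge; a bystander
- vial_block: block with four vial holes, 36 x 96 x 22, loose; a bystander
- hex_key: L-shaped hex key, 30 x 88 x 7, lying near the front edge; a bystander

How it is judged:
By the outcome, as a careful person would: the job done as asked, in the order asked, and still so for the second after the job is handed in, while the arm keeps its last pose, push and grip.
It also fails if it takes over 45 s, if anything falls off the work surface, if the arm or the gripper's body presses on something with over 40 N, if the wrist force passes 120 N, or if a joint passes its speed limit or range.

## Robot

A 6-joint arm with a two-finger parallel gripper is mounted at the origin on a cart in front of the work surface, level with it; the furniture and walls round the work are solid. World frame = base frame: x ahead of the robot, y to its left, z up, the work surface at z = 0. Lengths are in mm, angles in rad, forces in N, time in s.
With the tool pointing down it reaches from about 275 to 825 mm from the base axis. Payload 5.2 kg.
Tool frame: the origin (TCP) lies at the very end of the fingers, on their centre line; the grasp point (between the pads) lies 19 mm behind it; z points along the fingers, y is the line along which they close (so a half turn about z gives the same grasp; the last joint's range is limited). The gripper opens to 93 mm and grips with 3 to 60 N. Pads are 15 mm wide; open, the fingers measure 128 mm over their backs; the gripper's body (75 mm by 188 mm) begins 65 mm behind the grasp point.
Start: joints at [1.126, 0.259, 1.535, -0, 1.348, -0.203], TCP at [131.675, 534.01, 218.653] pointing down, gripper open.
Joint ranges: [-3.14, 3.14], [-0.91, 2.08], [0.19, 2.58], [-1.22, 4.36], [0.22, 2.71], [-3.12, 3.12]. Speed limits (rad/s): [2.57, 2.57, 3.14, 3.14, 3.14, 3.14].

## Interface

Orientations are given as a unit quaternion [w, x, y, z].
In Python, from station import sense, camera, get_calibration, hand_in gives the robot as it stands.
- The arm moves only by the tool play_rows, never from a script. Its argument "commands" is a list of rows, each a list of 5 numbers: the opening in per cent of the stroke, from 0 (shut) to 100 (fully open), then the shift along the tool's x, y, z in cm, then the turn about the tool's z in degrees. A call has 1 to 20 rows; each row is the pose to reach, as a shift and turn from the pose commanded when the call began, along the tool's axes at that moment; what a row does not reach only later rows make up. A row lasts 1/10 s, in which the tool goes at most 50 mm and 8.59 degrees, less where a joint would pass 70% of its speed; a pose out of reach is approached as far as the arm can. A call with a gripper value outside its range is refused whole. The fingers move at their own pace and stop on an object; "grip_force" is the grip in N (left out, the last holds). Time passes only in rows, so rows that repeat a pose let the fingers close. It gives the time, the measured TCP pose, the force, the opening and the grip force at its end, in the units of the state.
- sense(): the state, without advancing time (a new reading comes with each control period).
- camera(name): name is "scene" or "top" or "wrist"; returns (picture, depth): 384x512x3 uint8, blue, green, red; 384x512 float32, mm along the optical axis (not along the pixel's ray), 0 where there is no reading.
- get_calibration(name): a dict with "camera_matrix" (3x3 intrinsics, pixels), "eye" and "attitude" of the camera in the world; the wrist camera has in their place "tool_from_camera" (4x4, takes a point from camera to tool coordinates, whose origin is the TCP and whose axes are the flange's). Camera axes: x right, y down, z forward; pixel columns grow to the right and rows downward; lengths in mm; the calibration is good to about 2 mm. A picture is of the moment at which its call begins: read the wrist's pose just before it. get_calibration takes no time and is no camera call.
- hand_in(): hands the job in; it is judged then, once.
The state is a dict: "time": time; "joints": joint angles; "qd": joint speeds; "joint_efforts": joint torques, N m; "ee_pos": TCP position; "orientation": TCP orientation; "contact_force": force on the tool from outside, world axes, zero at the start; "wrist_torque": the same for the moment, N m; "gripper_width": opening from 0.0 (shut) to 1.0 (fully open); "grasp_force": force on a finger pad.
Only numpy, scipy, OpenCV 4.12 (cv2) and the standard library are available. Lean on these libraries where they do the work, as an engineer would, in place of code of your own. Each camera call takes 0.05 s, during which the arm holds its last target. There are 200 camera calls.

## Working session

There is one attempt and no reset: what is moved stays moved. The work goes in short steps, Python scripts to look and compute and a tool call to move; the robot and the scene stay as the last step left them, time stands still between calls to the robot, and variables do not carry over. Pictures are saved under pics/ and viewed, at most 10 in all, crops included, and the job is handed in when it is done.

Besides the shell and the picture viewer there is one more tool, called after ">>>" as a command line: name --pt "numbers of a row" for each row, then --argument value for the rest. play_rows: Moves the arm, as the interface text tells. Its arguments: {"type":"object","properties":{"commands":{"type":"array","items":{"type":"array","items":{"type":"number"}}},"grip_force":{"type":"number"}},"required":["commands"]}

```bash
mkdir -p pics; cat > h.py <<'E'
import numpy as np, cv2
from station import sense, camera, get_calibration, hand_in
from scipy.spatial.transform import Rotation as R
def rot(q): return R.from_quat([q[1],q[2],q[3],q[0]]).as_matrix()
def cloud(name,tag=None):
    s=sense(); p,d=camera(name); c=get_calibration(name)
    K=np.array(c["camera_matrix"])
    v,u=np.mgrid[:384,:512]
    P=np.dstack([(u-K[0,2])/K[0,0]*d,(v-K[1,2])/K[1,1]*d,d])
    if name=="wrist":
        T=np.array(c["tool_from_camera"]); P=P@T[:3,:3].T+T[:3,3]
        P=P@rot(s["orientation"]).T+np.array(s["ee_pos"])
    else:
        A=np.array(c["attitude"]); A=rot(A) if A.size==4 else A.reshape(3,3)
        P=P@A.T+np.array(c["eye"])
    P[d==0]=np.nan
    if tag:
        cv2.imwrite(f"pics/{tag}.png",p); np.save(f"pics/{tag}.npy",P)
    return p,P
E
python3 - <<'E'
from h import *
print(sense())
for n in("scene","top"):
    p,P=cloud(n,n+"0"); print(n,get_calibration(n))
a=cv2.imread("pics/scene0.png");b=cv2.imread("pics/top0.png")
E
```

```text
{'time': 0.0, 'joints': array([ 1.12616245e+00,  2.59353173e-01,  1.53604794e+00,  1.39757441e-05,
        1.34801972e+00, -2.02796279e-01]), 'qd': array([ 0.000857  , -0.00039787, -0.00011076,  0.00113823, -0.0020305 ,
        0.00088767]), 'joint_efforts': array([ 4.13736334e-04, -4.37307537e+01, -2.84008741e+01,  7.18326448e-02,
        4.11968376e-02, -1.30203794e-04]), 'ee_pos': array([131.45197804, 533.50629094, 217.82635137]), 'orientation': array([-2.97223891e-04,  1.20625837e-01,  9.92697624e-01, -8.64446006e-04]), 'contact_force': array([ 1.08138601, -0.13690541,  0.1911481 ]), 'wrist_torque': array([-0.02833841, -0.03460181, -0.00087615]), 'grasp_force': 0.0, 'gripper_width': 1.0020223020919827}
scene {'camera_matrix': array([[381.310141  ,   0.        , 263.38713827],
       [  0.        , 381.310141  , 196.8472618 ],
       [  0.        ,   0.        ,   1.        ]]), 'eye': array([-353.88617262, -438.24811145,  754.80970168]), 'attitude': array([-0.42015529,  0.75865907, -0.43416146,  0.24374118])}
top {'camera_matrix': array([[443.71711328,   0.        , 257.12908927],
       [  0.        , 443.71711328, 192.4019981 ],
       [  0.        ,   0.        ,   1.        ]]), 'eye': array([ 372.06433931,   37.10301504, 1373.74332545]), 'attitude': array([ 0.05089487, -0.69933837,  0.71209972, -0.03534895])}
```

View pics/scene0.png

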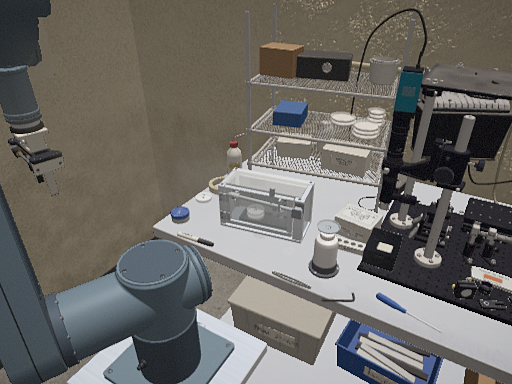

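View pics/top0.png

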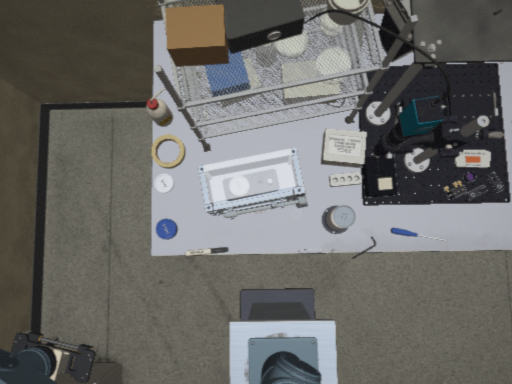

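The scene view shows the guard centred near (265,205) with the dispenser to its right at (326,245). In the top view the guard is at (252,182), its bolt runs along the front edge at (265,208), and the dish is at (342,217). Next I'll measure these.

```bash
python3 - <<'E'
from h import *
for t,win in(("top0",(190,250,310,370)),("scene0",(210,290,305,350))):
    P=np.load(f"pics/{t}.npy"); a=P[win[0]:win[1],win[2]:win[3]].reshape(-1,3)
    m=(a[:,2]>138)&(a[:,2]<160); q=a[m]
    print(t,m.sum(),np.nanmedian(q,0),(np.nanpercentile(q,2,0)+np.nanpercentile(q,98,0))/2,np.ptp(q[:,:2],axis=0))
# guard in both
P=np.load("pics/top0.npy")[140:225,190:315].reshape(-1,3)
m=(P[:,2]>145)&(P[:,2]<168); q=P[m][:,:2].astype(np.float32); r=cv2.minAreaRect(q); print(m.sum(),r,cv2.boxPoints(r))
k=P[(P[:,2]>168)]; print("knob top",len(k),np.round(k[:30],0))
P=np.load("pics/scene0.npy")[165:250,210:320].reshape(-1,3)
m=(P[:,2]>168)&(P[:,2]<215); print("knob scene",np.round(P[m],0)[:40])
m=(P[:,2]>145)&(P[:,2]<164);r=cv2.minAreaRect(P[m][:,:2].astype(np.float32)); print(m.sum(),r,cv2.boxPoints(r))
b=cv2.imread("pics/top0.png")[140:230,185:365]; c=cv2.imread("pics/scene0.png")[160:260,200:350]
cv2.imwrite("pics/crop0.png",np.vstack([cv2.resize(b,(600,300),interpolation=2),cv2.resize(c,(600,300),interpolation=2)]))
E
```

```text
top0 424 [ 452.53408083 -175.53340863  147.54059765] [ 452.63583142 -175.47789794  148.12917829] [61.05679822 61.47412197]
scene0 279 [ 452.73676873 -172.4280081   146.9715955 ] [ 451.44134057 -172.75177787  147.98520578] [65.24074209 62.24116532]
4538 ((542.305419921875, 76.04564666748047), (165.56033325195312, 280.4399108886719), 9.660317420959473) [[437.16925 200.38622]
 [484.22894 -76.07704]
 [647.4416  -48.29492]
 [600.3819  228.16833]]
knob top 36 [[493.  20. 194.]
 [493.  17. 196.]
 [493.  15. 195.]
 [490.  23. 197.]
 [490.  20. 194.]
 [490.  17. 193.]
 [490.  15. 195.]
 [490.  12. 197.]
 [488.  25. 191.]
 [488.  23. 194.]
 [488.  20. 193.]
 [487.  17. 197.]
 [487.  15. 195.]
 [487.  12. 199.]
 [485.  25. 194.]
 [485.  23. 197.]
 [485.  20. 197.]
 [484.  17. 200.]
 [485.  15. 193.]
 [485.  12. 194.]
 [483.  25. 192.]
 [482.  23. 195.]
 [482.  20. 197.]
 [482.  18. 199.]
 [482.  15. 195.]
 [482.  12. 191.]
 [481.  25. 181.]
 [480.  23. 189.]
 [479.  20. 196.]
 [479.  18. 198.]]
knob scene [[489.  25. 194.]
 [487.  20. 197.]
 [491.  20. 195.]
 [479.  23. 197.]
 [484.  22. 194.]
 [481.  17. 197.]
 [487.  17. 194.]
 [490.  15. 193.]
 [479.  23. 193.]
 [480.  20. 194.]
 [480.  17. 194.]
 [481.  14. 195.]
 [487.  13. 192.]
 [477.  22. 191.]
 [478.  19. 192.]
 [481.  17. 191.]
 [483.  15. 190.]
 [483.  11. 191.]
 [477.  22. 188.]
 [477.  18. 189.]
 [479.  16. 189.]
 [480.  13. 189.]
 [482.  11. 189.]
 [485.  29. 178.]
 [477.  21. 185.]
 [479.  19. 184.]
 [477.  15. 186.]
 [482.  14. 184.]
 [483.  11. 185.]
 [484.  29. 175.]
 [479.  22. 180.]
 [477.  18. 182.]
 [477.  15. 183.]
 [484.  15. 180.]
 [483.  12. 181.]
 [482.  27. 173.]
 [479.  22. 177.]
 [476.  18. 179.]
 [479.  16. 178.]
 [482.  14. 177.]]
2041 ((546.6266479492188, 29.143478393554688), (399.43267822265625, 212.42041015625), 84.36979675292969) [[ 421.33514 -159.18936]
 [ 632.7308  -180.0294 ]
 [ 671.91815  217.47632]
 [ 460.52252  238.31636]]
```

View pics/crop0.png

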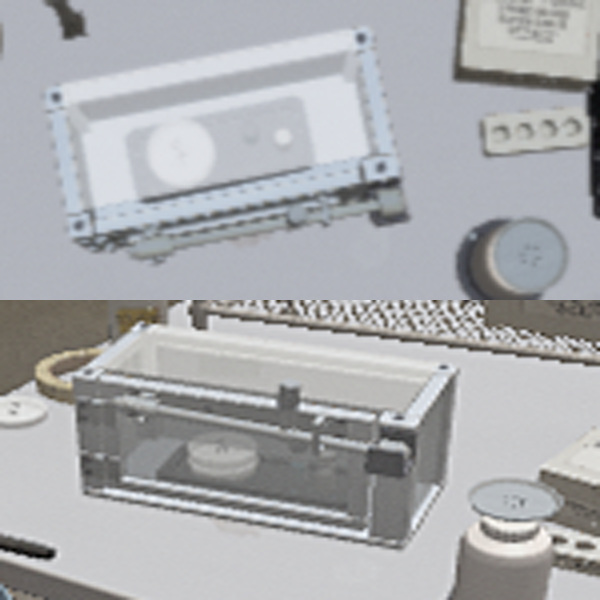

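>>> play_rows --pt "0 0 0 -3 0" --pt "0 -48.1 -61 -3 66" --pt "0 -48.1 -61 -3 66" --pt "0 -48.1 -61 -3 66" --pt "0 -48.1 -61 -3 66" --pt "0 -48.1 -61 -3 66" --pt "0 -48.1 -61 -3 66" --pt "0 -48.1 -61 -3 66" --pt "0 -48.1 -61 -3 66" --pt "0 -48.1 -61 -3 66" --pt "0 -48.1 -61 -3 66" --pt "0 -48.1 -61 -3 66" --pt "0 -48.1 -61 -3 66" --pt "0 -48.1 -61 -3 66" --pt "0 -48.1 -61 -3 66" --pt "0 -48.1 -61 -3 66" --pt "0 -48.1 -61 -3 66" --pt "0 -48.1 -61 -3 66" --pt "0 -48.1 -61 -3 66" --pt "0 -48.1 -61 -3 66" --grip_force 10

```text
time: 2.1
ee_pos: [452.0, -172.1, 248.4]
orientation: [-0.001, 0.641, 0.767, 0.0]
contact_force: [1.0, 0.4, -0.1]
gripper_width: 0.003
grasp_force: 0.0
```

```bash
python3 - <<'E'
from h import *
p,P=cloud("wrist","w1"); s=sense(); M=rot(s["orientation"]); print(s["ee_pos"],M.round(3),s["joints"].round(2))
a=P.reshape(-1,3); m=(a[:,2]>140)&(a[:,2]<158)&(np.hypot(a[:,0]-452,a[:,1]+174)<45); q=a[m]; print(m.sum(),np.median(q,0))
if m.sum()>20: print(cv2.minEnclosingCircle(q[:,:2].astype(np.float32)))
E
```

```text
[ 452.10480354 -172.06242716  248.67610703] [[-0.177  0.984 -0.   ]
 [ 0.984  0.177  0.   ]
 [ 0.001 -0.    -1.   ]] [-0.59  0.12  1.64  0.    1.39 -0.77]
3480 [ 451.57668851 -172.10204077  148.65775699]
((451.71875, -172.2800750732422), 32.047542572021484)
```

View pics/w1.png

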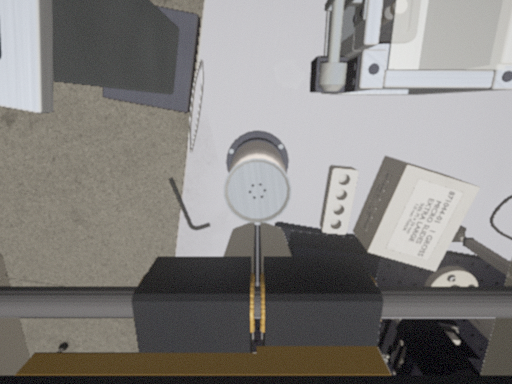

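The wrist view shows the dish at (258,190), and the TCP is already centred over it in xy. I'll press down now.

>>> play_rows --pt "0 0 0 4.5 0" --pt "0 0 0 8.5 0" --pt "0 0 0 9.6 0" --pt "0 0 0 10.1 0" --pt "0 0 0 10.5 0" --pt "0 0 0 10.8 0" --pt "0 0 0 11.0 0" --pt "0 0 0 11.2 0" --pt "0 0 0 11.3 0" --pt "0 0 0 11.3 0" --pt "0 0 0 11.3 0"

```text
time: 3.25
ee_pos: [453.3, -173.4, 137.7]
orientation: [0.001, 0.642, 0.767, 0.0]
contact_force: [-3.8, 5.0, 11.5]
gripper_width: 0.011
grasp_force: 5.5
```

>>> play_rows --pt "0 0 0 0.1 0" --pt "0 0 0 0.1 0" --pt "0 0 0 -0.3 0" --pt "0 0 0 -0.8 0" --pt "0 0 0 -1.3 0" --pt "0 0 0 -3 0" --pt "0 0 0 -7 0" --pt "0 0 0 -11.3 0" --pt "0 0 0 -11.3 0"

```text
time: 4.15
ee_pos: [455.9, -175.9, 255.0]
orientation: [0.006, 0.642, 0.767, 0.0]
contact_force: [-0.1, -0.3, 0.6]
gripper_width: 0.002
grasp_force: 0.0
```

```bash
python3 - <<'E'
from h import *
p,P=cloud("wrist","w2"); s=sense(); print(s["ee_pos"],s["contact_force"])
a=P.reshape(-1,3); m=(a[:,2]>135)&(a[:,2]<158)&(np.hypot(a[:,0]-452,a[:,1]+174)<25); print(np.median(a[m],0))
M=rot(s["orientation"]); print(M.T@(np.array([484.5,18.5,250])-s["ee_pos"]))
E
```

```text
[ 454.65555061 -175.13211516  252.12673924] [-0.71028265 -0.5824171  -0.84865917]
[ 451.83148017 -173.28940743  148.41408818]
[185.36946804  63.44274646   1.33732564]
```

>>> play_rows --pt "45 4 1.5 0 0" --pt "45 18.2 6.55 0 0" --pt "45 18.2 6.55 0 0" --pt "45 18.2 6.55 0 0" --pt "45 18.2 6.55 0 0" --pt "45 18.2 6.55 0 0" --pt "45 18.2 6.55 0 0" --pt "45 18.2 6.55 0 0" --pt "45 18.2 6.55 0 0"

```text
time: 5.1
ee_pos: [485.0, 15.8, 248.5]
orientation: [-0.0, 0.643, 0.766, -0.0]
contact_force: [-1.0, -0.2, 0.1]
gripper_width: 0.447
grasp_force: 0.0
```

```bash
python3 - <<'E'
from h import *
p,P=cloud("wrist","w3"); s=sense(); print(s["time"],s["ee_pos"],s["contact_force"],s["gripper_width"])
M=rot(s["orientation"]);print(M.round(3))
a=P.reshape(-1,3); m=(a[:,2]>170)&(a[:,2]<202)&(np.hypot(a[:,0]-484.5,a[:,1]-18.5)<25); q=a[m]
print(m.sum(),np.nanpercentile(q,[2,50,98],axis=0).round(1))
t=q[q[:,2]>193]; print(len(t),cv2.minEnclosingCircle(t[:,:2].astype(np.float32)),np.median(t,0))
t=cv2.imread("pics/w3.png")
# roof / gate top edges
for lo,hi in((150,162),):
    r=a[(a[:,2]>lo)&(a[:,2]<hi)]; print(len(r),cv2.minAreaRect(r[:,:2].astype(np.float32)))
E
```

```text
5.15 [485.04017651  15.94735821 248.5478302 ] [0.32278375 0.21101234 0.27982475] 0.44848985678300796
[[-0.174  0.985 -0.   ]
 [ 0.985  0.174 -0.   ]
 [-0.    -0.    -1.   ]]
491 [[477.7  13.9 171. ]
 [484.7  23.8 196.2]
 [492.5  28.9 198.3]]
311 ((485.2759704589844, 20.066797256469727), 7.896363258361816) [485.27519609  21.03185614 196.92120226]
36893 ((547.2553100585938, 9.833633422851562), (189.08522033691406, 366.7362060546875), 0.5413355827331543)
```

View pics/w3.png

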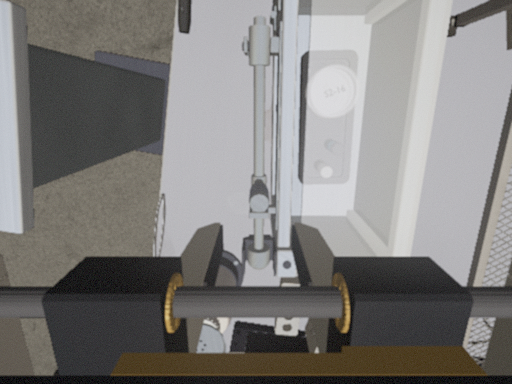

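The wrist view shows the knob at (258,200), between the fingers, with the bolt and gate running upwards in the image. Descending and gripping lightly.

>>> play_rows --pt "45 0.4 0.1 0 0" --pt "45 0.4 0.1 4 0" --pt "45 0.4 0.1 7 0" --pt "45 0.4 0.1 8.4 0" --pt "45 0.4 0.1 8.4 0" --pt "25 0.4 0.1 8.4 0" --pt "25 0.4 0.1 8.4 0" --pt "0 0.4 0.1 8.4 0" --pt "0 0.4 0.1 8.4 0" --pt "0 0.4 0.1 8.4 0" --pt "0 0.4 0.1 8.4 0" --pt "0 0.4 0.1 8.4 0" --grip_force 12

```text
time: 6.35
ee_pos: [485.9, 21.2, 165.4]
orientation: [0.001, 0.642, 0.767, 0.0]
contact_force: [0.1, 0.4, 4.4]
gripper_width: 0.171
grasp_force: 12.0
```

```bash
python3 - <<'E'
from h import *
s=sense();print({k:np.round(s[k],3) for k in("time","ee_pos","contact_force","wrist_torque","gripper_width","grasp_force")});print(rot(s["orientation"]).round(3))
E
```

```text
{'time': np.float64(6.35), 'ee_pos': array([485.873,  21.232, 165.437]), 'contact_force': array([0.111, 0.428, 4.381]), 'wrist_torque': array([-0.132,  0.153,  0.023]), 'gripper_width': np.float64(0.171), 'grasp_force': np.float64(12.002)}
[[-0.176  0.984  0.002]
 [ 0.984  0.176 -0.   ]
 [-0.001  0.001 -1.   ]]
```

>>> play_rows --pt "0 0 0 0 0" --pt "0 0.05 0 -0.15 0" --pt "0 0.1 0 -0.3 0" --pt "0 0.15 0 -0.45 0" --pt "0 0.2 0 -0.6 0" --pt "0 0.25 0 -0.75 0" --pt "0 0.25 0 -0.75 0" --pt "0 0.25 0 -0.75 0" --grip_force 25

```text
time: 7.15
ee_pos: [484.6, 24.2, 171.9]
orientation: [-0.0, 0.642, 0.767, -0.0]
contact_force: [1.0, 0.7, -4.2]
gripper_width: 0.164
grasp_force: 25.0
```

```bash
cat > v.py <<'E'
import sys
from h import *
s=sense();print({k:np.round(s[k],2).tolist() for k in("time","ee_pos","contact_force","wrist_torque","gripper_width","grasp_force")})
t=sys.argv[1]; p,P=cloud("scene",t); w,_=cloud("wrist",t+"w")
c=cv2.resize(p[160:240,215:335],(600,400),interpolation=2); cv2.imwrite(f"pics/{t}c.png",c)
a=P[160:240,215:335].reshape(-1,3)
E
python3 v.py l1
```

```text
{'time': 7.15, 'ee_pos': [484.56, 24.18, 171.94], 'contact_force': [0.99, 0.72, -4.17], 'wrist_torque': [-0.16, -0.05, 0.01], 'gripper_width': 0.16, 'grasp_force': 25.0}
```

View pics/l1c.png

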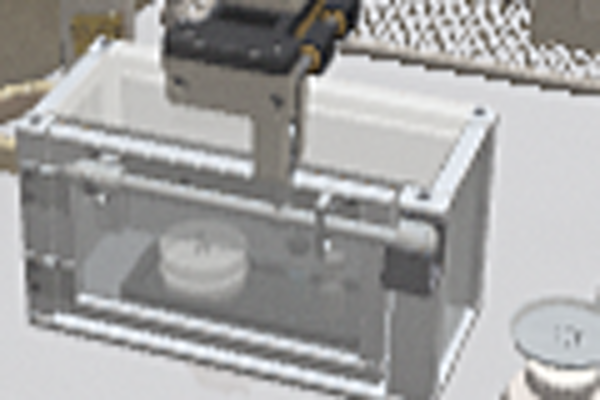

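The crop shows the nose at (420,230), raised above the dark keeper, with the knob held. I'll draw the bolt at constant height.

>>> play_rows --pt "0 0.2 0 0 0" --pt "0 0.4 0 0 0" --pt "0 0.6 0 0 0" --pt "0 0.8 0 0 0" --pt "0 1.0 0 0 0" --pt "0 1.2 0 0 0" --pt "0 1.4 0 0 0" --pt "0 1.4 0 0 0"

```text
time: 8.05
ee_pos: [482.3, 38.0, 172.1]
orientation: [-0.0, 0.642, 0.767, 0.0]
contact_force: [0.8, 0.4, -4.4]
gripper_width: 0.165
grasp_force: 25.0
```

```bash
python3 v.py l2
```

```text
{'time': 8.05, 'ee_pos': [482.31, 38.04, 172.12], 'contact_force': [0.83, 0.42, -4.42], 'wrist_torque': [-0.38, -0.09, 0.01], 'gripper_width': 0.16, 'grasp_force': 25.0}
```

Moving freely; continuing with 22 mm more.

>>> play_rows --pt "0 0.3 0 0 0" --pt "0 0.6 0 0 0" --pt "0 0.9 0 0 0" --pt "0 1.2 0 0 0" --pt "0 1.5 0 0 0" --pt "0 1.8 0 0 0" --pt "0 2.0 0 0 0" --pt "0 2.2 0 0 0" --pt "0 2.2 0 0 0" --pt "0 2.2 0 0 0"

```text
time: 9.15
ee_pos: [478.4, 59.7, 172.0]
orientation: [-0.0, 0.642, 0.767, 0.0]
contact_force: [0.7, 0.6, -5.1]
gripper_width: 0.166
grasp_force: 25.0
```

```bash
python3 v.py l3
```

```text
{'time': 9.15, 'ee_pos': [478.38, 59.65, 172.02], 'contact_force': [0.75, 0.63, -5.14], 'wrist_torque': [-0.16, -0.11, -0.02], 'gripper_width': 0.17, 'grasp_force': 25.0}
```

View pics/l3c.png

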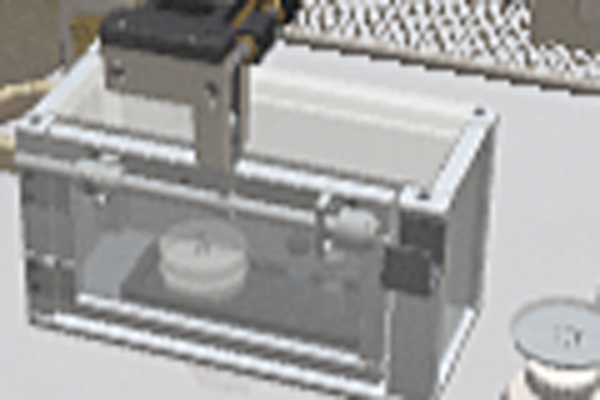

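The nose is now at (350,225), clear of the keeper and the lip. I'll swing the gate along its arc to about 0.34 rad, turning the tool with it.

>>> play_rows --pt "0 0.05 -0.32 0 1.5" --pt "0 0.1 -0.64 0 2.9" --pt "0 0.17 -0.95 0 4.3" --pt "0 0.24 -1.26 0 5.7" --pt "0 0.33 -1.58 0 7.2" --pt "0 0.41 -1.89 0 8.6" --pt "0 0.41 -1.89 0 8.6"

```text
time: 9.95
ee_pos: [458.8, 60.0, 172.2]
orientation: [0.0, 0.698, 0.716, -0.0]
contact_force: [1.8, 0.4, -5.7]
gripper_width: 0.167
grasp_force: 25.0
```

```bash
python3 v.py g1
```

```text
{'time': 9.95, 'ee_pos': [458.82, 59.97, 172.24], 'contact_force': [1.83, 0.38, -5.74], 'wrist_torque': [-0.18, -0.36, 0.0], 'gripper_width': 0.17, 'grasp_force': 25.0}
```

View pics/g1c.png

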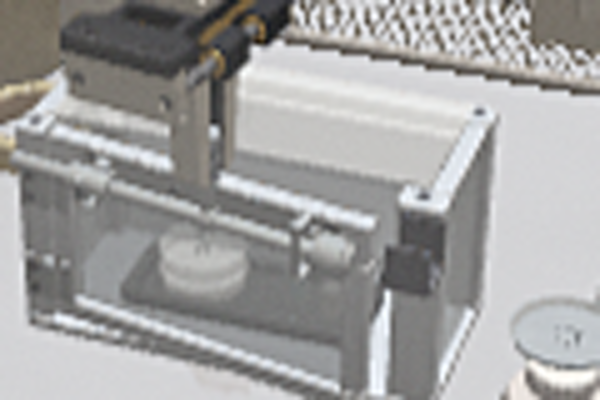

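The gate has left the post and is ajar, with its free edge at (360,260). Same arc continued.

>>> play_rows --pt "0 0.05 -0.32 0 1.5" --pt "0 0.1 -0.64 0 2.9" --pt "0 0.17 -0.95 0 4.3" --pt "0 0.24 -1.26 0 5.7" --pt "0 0.33 -1.58 0 7.2" --pt "0 0.41 -1.89 0 8.6" --pt "0 0.57 -2.38 0 10.9" --pt "0 0.57 -2.38 0 10.9" --pt "0 0.57 -2.38 0 10.9" --pt "0 0.57 -2.38 0 10.9" --pt "0 0.57 -2.38 0 10.9" --pt "0 0.57 -2.38 0 10.9"

```text
time: 11.25
ee_pos: [435.4, 64.9, 172.2]
orientation: [0.0, 0.762, 0.647, -0.0]
contact_force: [2.5, 0.2, -5.8]
gripper_width: 0.164
grasp_force: 25.0
```

```bash
python3 v.py g2; python3 - <<'E'
from h import *
# gate angle from gate-top points in top view
p,P=cloud("top","g2t"); a=P[140:230,185:320].reshape(-1,3)
yh=np.array([-.17,.985]); xh=np.array([.985,.17]); H=np.array([476,181])
r=(a[:,:2]-H); u=-r@yh; w=-r@xh
m=(a[:,2]>148)&(a[:,2]<162)&(u>140)&(u<240)&(w>15)&(w<120)
print(m.sum()); q=np.c_[u,w,a[:,2]][m]; q=q[np.argsort(q[:,0])]; print(q[::max(1,len(q)//30)].round(0).tolist())
E
```

```text
{'time': 11.25, 'ee_pos': [435.4, 64.91, 172.18], 'contact_force': [2.51, 0.24, -5.78], 'wrist_torque': [-0.42, -0.42, -0.06], 'gripper_width': 0.16, 'grasp_force': 25.0}
77
[[156.0, 56.0, 154.0], [181.0, 88.0, 149.0], [183.0, 89.0, 155.0], [184.0, 84.0, 156.0], [185.0, 78.0, 157.0], [186.0, 87.0, 157.0], [187.0, 84.0, 152.0], [187.0, 81.0, 155.0], [188.0, 79.0, 154.0], [189.0, 76.0, 151.0], [189.0, 59.0, 154.0], [189.0, 57.0, 155.0], [190.0, 68.0, 154.0], [190.0, 66.0, 159.0], [191.0, 63.0, 155.0], [192.0, 60.0, 154.0], [192.0, 57.0, 153.0], [193.0, 69.0, 157.0], [193.0, 66.0, 157.0], [194.0, 80.0, 150.0], [194.0, 89.0, 159.0], [195.0, 58.0, 152.0], [195.0, 69.0, 155.0], [196.0, 67.0, 157.0], [196.0, 64.0, 157.0], [197.0, 61.0, 156.0], [197.0, 59.0, 158.0], [198.0, 70.0, 155.0], [198.0, 67.0, 158.0], [199.0, 92.0, 150.0], [200.0, 89.0, 151.0], [201.0, 87.0, 149.0], [201.0, 67.0, 156.0], [202.0, 62.0, 155.0], [204.0, 68.0, 155.0], [205.0, 63.0, 158.0], [207.0, 68.0, 154.0], [207.0, 63.0, 159.0], [210.0, 64.0, 156.0]]
```

View pics/g2c.png

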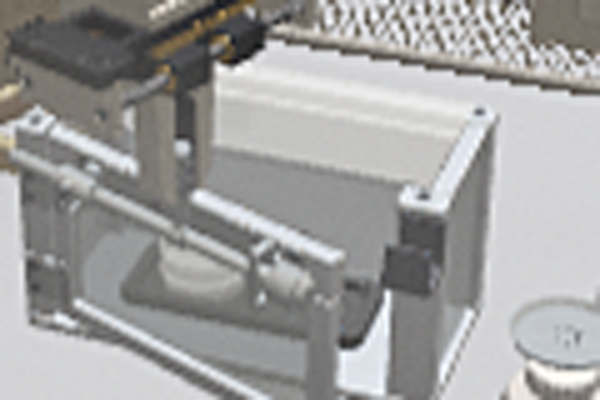

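The gate is about 0.33 rad open, so its free edge is roughly 7 cm out. The knob is held and the gate steady, so I'm handing in.

```bash
python3 -c "from station import hand_in; print(hand_in())"
```

```text
the job is handed in; nothing more can be done
None
```

I handed the job in at about 11 s: the dish was pressed down and came back up, the bolt was lifted and drawn clear of the keeper, and the gate is held by its knob with its free edge about 7 cm out. The judge's result was not shown.

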